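Shim a rocking magnetic stirrer with a wedge

TASK

The magnetic stirrer rocks because the rubber foot under its front left corner has come off. Line the wooden wedge up with that bare foot and push it gently along the bench, thin end first, until it just takes up the gap under the foot without jacking up or shoving the stirrer; never squeeze or lift the wedge, and leave the stirrer and everything standing on it and round it in place. Then press a fingertip steadily down, with about 10 N, on top of the housing right above that foot to prove that it no longer gives, and finish holding the press there.

Things in the scene. Friction and masses are not known exactly. Their poses are not given: they have to be found in the camera images.
- stirrer: Loose magnetic stirrer, 2.6 kg: grey housing 176 x 176 mm, top 62 mm, underside 14 mm above the bench; black panel with knob on its front (-x); round white plate 134 mm wide, top at 72 mm. Origin: centre at bench level, z up. Rubber feet at (70,70), (70,-70), (-70,-70) mm, none at (-70,70): rests level on the three; about 5 N down on the bare corner tips it; lifting that corner takes about 10 N
- bare_foot (a point): Lowest point of the dome-headed screw (12 mm wide) left where the rubber foot came off, under the front left corner (left seen from the front), 18 mm in from the front and left faces. It hangs 9 mm above the bench. Axes as the stirrer's
- corner_top (a point): Point on the flat top of the housing straight above the bare foot, 62 mm above the bench: the place to press. The edge of the raised round plate is 47 mm away. Axes as the stirrer's
- wedge: Loose hardwood wedge, 40 g, 105 x 40 mm, flat below; top slopes from 3 mm high at the thin end to 17 mm at the thick end, a flat upright face; 9 mm high 45 mm from the thin end. Friction about 0.6; stays where pushed. Origin: middle of the underside; +x to the thin end. Starts ahead of the stirrer's front left corner, 20 to 60 mm too far to its left (+y), pointing to the stirrer within 0.4 rad
- thin_end (a point): Middle of the bottom edge of the wedge's thin end
- thick_end (a point): Middle of the wedge's thick end face, 9 mm above the bench
- beaker: Glass beaker, 51 mm wide and 60 mm tall, standing loose on the stirrer's round plate. Origin: middle of its underside. To be left standing
- weighing_bottle: Small lidded glass weighing bottle, 36 mm wide, 52 mm tall, loose on the bench in front of the stirrer. Origin: middle of its underside. To be left alone
- vial: Small capped vial, 35 mm wide, 66 mm tall, loose on the bench right of the weighing bottle. Origin: middle of its underside. To be left alone
- small_jar: Small reagent jar with a grey cap, 45 mm wide, 72 mm tall, loose on the bench left of the stirrer. Origin: middle of its underside. To be left alone
There are look-alikes about, which are no part of the job. Of the things shaped like the wedge, the wooden one is meant.

How it is judged:
By the outcome, as a careful person would: the job done as asked, in the order asked, and still so for the second after the job is handed in, while the arm keeps its last pose, push and grip.
It also fails if it takes over 58 s, if anything falls off the work surface, if the arm or the gripper's body presses on something with over 40 N, if the wrist force passes 120 N, or if a joint passes its speed limit or range.

ROBOT

A 6-joint arm with a two-finger parallel gripper is mounted at the origin on a cart in front of the work surface, level with it; the furniture and walls round the work are solid. World frame = base frame: x ahead of the robot, y to its left, z up, the work surface at z = 0. Lengths are in m, angles in rad, forces in N, time in s.
With the tool pointing down it reaches from about 0.325 to 0.85 m from the base axis. Payload 15.5 kg.
Tool frame: the origin (TCP) lies on the centre line of the jaws, within the pads' length; the fingertips stand 19 mm ahead of it and the grasp point (between the pads) is the TCP; z points along the fingers, y is the line along which they close (so a half turn about z gives the same grasp; the last joint's range is limited). The gripper opens to 91 mm and grips with 3 to 60 N. Pads are 32 mm wide; open, the fingers measure 118 mm over their backs; the gripper's body (76 mm by 178 mm) begins 60 mm behind the grasp point.
Start: joints at [1.202, 0.494, 1.345, -0, 1.302, -0.096], TCP at [0.168, 0.602, 0.233] pointing down, gripper open.
Joint ranges: [-2.91, 2.91], [-0.82, 2.16], [0.22, 2.67], [-1.22, 4.37], [0.12, 2.79], [-3.08, 3.08]. Speed limits (rad/s): [1.89, 1.89, 2.57, 3.01, 3.01, 3.01].

INTERFACE

Orientations are given as a 3x3 rotation matrix whose columns are the frame's x, y, z axes.
In Python, from plant import monitor, optics, ticket, models gives the robot as it stands. The module is installed in compiled form; this text tells all that it offers.
- The arm moves only by the tool move_arm, never from a script. Its argument "rows" is a list of rows, each a list of 5 numbers: the shift along the tool's x, y, z in cm, then the turn about the tool's z in degrees, then the closure in counts, from 0 (fully open) to 255 (shut). A call has 1 to 20 rows; each row is the pose to reach, as a shift and turn from the pose commanded when the call began, along the tool's axes at that moment; what a row does not reach only later rows make up. A row lasts 1/10 s, in which the tool goes at most 50 mm and 8.59 degrees, less where a joint would pass 70% of its speed; a pose out of reach is approached as far as the arm can. A call with a gripper value outside its range is refused whole. The fingers move at their own pace and stop on an object; "squeeze" is the grip in N (left out, the last holds). Time passes only in rows, so rows that repeat a pose let the fingers close. It gives the time, the measured TCP pose, the force, the opening and the grip force at its end, in the units of the state.
- monitor.read_state(): the state, without advancing time (a new reading comes with each control period).
- optics.grab_frame(name): name is "side" or "top" or "wrist"; returns (picture, depth): 400x640x3 uint8, red, green, blue; 400x640 float32, m along the optical axis (not along the pixel's ray), 0 where there is no reading.
- optics.camera_info(name): a dict with "mtx" (3x3 intrinsics, pixels), "position" and "attitude" of the camera in the world. Camera axes: x right, y up, looking along -z (the intrinsics and any distortion apply to the point x, -y, -z); pixel columns grow to the right and rows downward; lengths in m; the calibration is good to about 2 mm. A picture is of the moment at which its call begins: read the wrist's pose just before it. camera_info takes no time and is no camera call; for the wrist camera it gives the pose at the moment of the call.
- ticket.finish_job(): hands the job in; it is judged then, once.
Trained networks look in the newest picture that a camera, given by its name, has taken for a name from the list of things; names that differ only in an ending like _2 or _b are one class to them, and where a whole thing is asked for, a point or a joint stands for the part that bears it (a point fixed in the world has none). Each returns a list of dicts, best first, with "p" (0 to 1); they miss things now and then, are a little off and sometimes report something else, mostly with a low value. They report only what shows in the picture. A call takes as long as a camera call. They do not tell look-alikes from the thing itself.
- models.cut_out(camera, name): "mask" (400x640 bool, what is visible of it) and "xy" ([column, row] in pixels, amid what is visible of it).
- models.mark_of(camera, name): "xy" ([column, row] in pixels: a listed point, or the origin of a listed thing).
The state is a dict: "clock": time; "joint_pos": joint angles; "joint_velocities": joint speeds; "joint_torque": joint torques, N m; "tcp_pos": TCP position; "ee_rot": TCP orientation; "force": force on the tool from outside, world axes, zero at the start; "torque": the same for the moment, N m; "width": finger opening in m; "gripper_force": force on a finger pad.
Only numpy, scipy, OpenCV 4.12 (cv2) and the standard library are available. Lean on these libraries where they do the work, as an engineer would, in place of code of your own. Each camera call takes 0.05 s, during which the arm holds its last target. There are 200 camera calls.

## Working session

There is one attempt and no reset: what is moved stays moved. The work goes in short steps, Python scripts to look and compute and a tool call to move; the robot and the scene stay as the last step left them, time stands still between calls to the robot, and variables do not carry over. Pictures are saved under pics/ and viewed, at most 10 in all, crops included, and the job is handed in when it is done.

Besides the shell and the picture viewer there is one more tool, called after ">>>" by a JSON object that holds its "name" and its "arguments", one argument or row to a line. move_arm: Moves the arm, as the interface text tells. Its arguments: {"type":"object","properties":{"rows":{"type":"array","items":{"type":"array","items":{"type":"number"}}},"squeeze":{"type":"number"}},"required":["rows"]}

```bash
mkdir -p pics; cat > h.py <<'E'
import numpy as np, cv2
from plant import monitor, optics, ticket, models
def ray(cam,uv):
    c=optics.camera_info(cam); K=np.array(c["mtx"]); R=np.array(c["attitude"]); p=np.array(c["position"])
    d=np.array([(uv[0]-K[0,2])/K[0,0],-(uv[1]-K[1,2])/K[1,1],-1.]); return p,R@d
def at_z(cam,uv,z):
    p,d=ray(cam,uv); return p+d*(z-p[2])/d[2]
def cloud(cam,D):
    c=optics.camera_info(cam); K=np.array(c["mtx"]); R=np.array(c["attitude"]); p=np.array(c["position"])
    v,u=np.mgrid[0:400,0:640]
    d=np.stack([(u-K[0,2])/K[0,0],-(v-K[1,2])/K[1,1],-np.ones_like(u,float)],-1)
    return p+(d*D[...,None])@R.T
E
python3 - <<'E'
from h import *
np.set_printoptions(precision=4,suppress=True)
s=monitor.read_state();print(s["clock"],s["tcp_pos"],s["ee_rot"])
for cam in ["top","side"]:
    im,D=optics.grab_frame(cam); cv2.imwrite(f"pics/{cam}0.png",im[...,::-1]); np.save(cam+"0.npy",D)
    c=optics.camera_info(cam);print(cam,c)
    P=cloud(cam,D)
    for n in ["stirrer","wedge","beaker","weighing_bottle","vial","small_jar"]:
        for r in models.cut_out(cam,n)[:3]:
            print(n,round(r["p"],2),r["xy"],np.median(P[r["mask"]&(D>0)],0), r["mask"].sum())
    for n,z in [("thin_end",0),("thick_end",.009),("wedge",0),("corner_top",.062),("stirrer",0)]:
        for r in models.mark_of(cam,n)[:3]: print("mark",n,round(r["p"],2),r["xy"],at_z(cam,r["xy"],z))
E
```

```text
0.0 [0.1683 0.6015 0.2323] [[-0.963   0.2695 -0.0004]
 [ 0.2695  0.963  -0.0011]
 [ 0.0001 -0.0012 -1.    ]]
top {'mtx': array([[408.6201,   0.    , 325.0417],
       [  0.    , 408.6201, 202.6883],
       [  0.    ,   0.    ,   1.    ]]), 'position': array([0.4453, 0.1416, 0.9101]), 'attitude': array([[ 0.0244,  0.9919, -0.1244],
       [-0.9997,  0.0232, -0.0112],
       [-0.0082,  0.1247,  0.9922]])}
wedge 0.65 [286.0, 298.6] [0.3446 0.2271 0.0097] 904
wedge 0.62 [369.0, 146.0] [0.6754 0.0633 0.0624] 6239
wedge 0.57 [320.0, 230.8] [0.4909 0.1594 0.0093] 873
beaker 0.95 [373.1, 120.9] [0.717  0.0543 0.097 ] 695
beaker 0.56 [322.1, 234.3] [0.4904 0.1601 0.0096] 822
weighing_bottle 0.69 [397.1, 212.0] [0.5304 0.002  0.0412] 255
weighing_bottle 0.67 [369.0, 146.0] [0.6747 0.0636 0.0625] 6074
vial 0.71 [424.6, 202.6] [ 0.5559 -0.0586  0.0495] 275
small_jar 0.73 [290.0, 137.4] [0.6928 0.2328 0.0696] 453
mark thin_end 0.84 [313.6, 207.4] [0.5482 0.1773 0.    ]
mark thin_end 0.82 [290.0, 274.1] [0.3995 0.225  0.    ]
mark thick_end 0.95 [326.5, 258.4] [0.4357 0.1456 0.009 ]
mark thick_end
[... 828 characters left out ...]
714  0.0474] 343
beaker 0.59 [402.6, 184.4] [0.7096 0.0545 0.1082] 583
weighing_bottle 0.55 [362.6, 259.1] [ 0.526  -0.0048  0.0399] 279
vial 0.87 [389.4, 270.7] [ 0.549  -0.0719  0.0464] 335
small_jar 0.96 [345.7, 168.4] [0.6894 0.2247 0.051 ] 419
mark thin_end 0.68 [315.2, 219.4] [0.5332 0.1676 0.    ]
mark thin_end 0.63 [259.4, 229.0] [0.4071 0.2336 0.    ]
mark thick_end 0.9 [294.7, 245.9] [0.4416 0.1323 0.009 ]
mark thick_end 0.74 [219.8, 250.1] [0.2975 0.2367 0.009 ]
mark wedge 0.86 [303.6, 229.9] [0.4904 0.1608 0.    ]
mark wedge 0.58 [239.5, 246.0] [0.3418 0.2225 0.    ]
mark corner_top 0.83 [355.3, 196.4] [0.6253 0.1228 0.062 ]
mark stirrer 0.71 [389.1, 213.3] [0.6918 0.0612 0.    ]
```

View pics/top0.png

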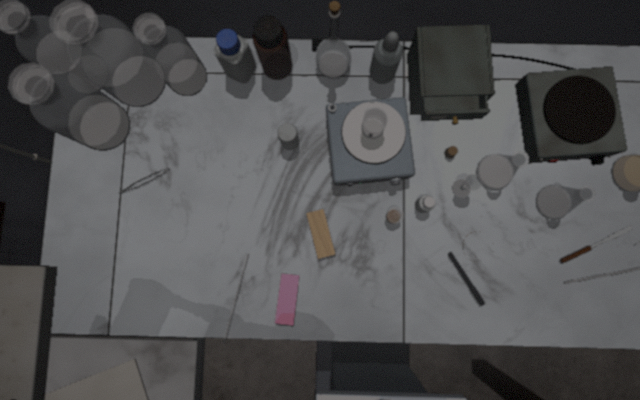

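View pics/side0.png

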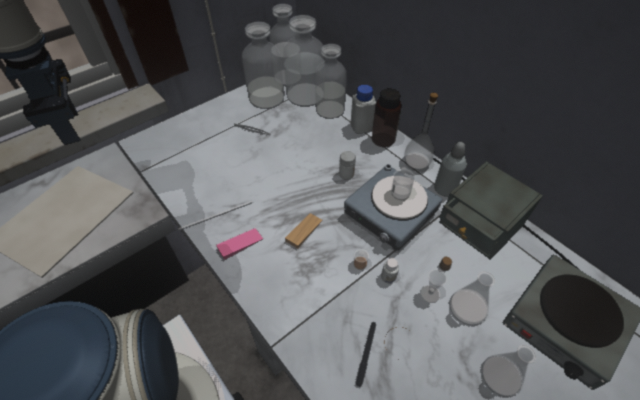

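The top view shows the wooden wedge at about (320,233) and the pink decoy at (287,300). The stirrer is at (370,140), its front-left corner near (331,184). Next I fit both accurately.

```bash
cat >> h.py <<'E'
def wedge_fit(cam,im,P,D,c0,rad=.09):
    hsv=cv2.cvtColor(np.ascontiguousarray(im),cv2.COLOR_RGB2HSV)
    m=(hsv[...,0]>6)&(hsv[...,0]<28)&(hsv[...,1]>75)&(D>0)&(np.hypot(P[...,0]-c0[0],P[...,1]-c0[1])<rad)&(P[...,2]<.03)
    n,l,st,_=cv2.connectedComponentsWithStats(m.astype(np.uint8)); m=l==1+np.argmax(st[1:,4])
    v,u=np.nonzero(m); z=np.clip(P[m][:,2],0,.017)
    # position on known slope: iterate z from plane
    X=np.array([at_z(cam,(a,b),.01) for a,b in zip(u,v)])
    for _ in range(3):
        r=cv2.minAreaRect(X[:,:2].astype(np.float32)*1000); b=cv2.boxPoints(r)/1000
        e=[b[1]-b[0],b[2]-b[1]]; ax=max(e,key=np.linalg.norm); ax=ax/np.linalg.norm(ax)
        if ax[0]<0: ax=-ax
        s=(X[:,:2]-np.array(r[0])/1000)@ax
        zz=.010-s*14/105
        X=np.array([at_z(cam,(a,b_),q) for a,b_,q in zip(u,v,zz)])
    return np.array(r[0])/1000,r[1],np.arctan2(ax[1],ax[0]),np.polyfit(s,P[m][:,2],1),m.sum()
E
python3 - <<'E'
from h import *
np.set_printoptions(precision=4,suppress=True)
for cam in ["top","side"]:
    im=cv2.imread(f"pics/{cam}0.png")[...,::-1]; D=np.load(cam+"0.npy"); P=cloud(cam,D)
    print(cam,"wedge",wedge_fit(cam,im,P,D,(.491,.16)))
    bench=(np.hypot(P[...,0]-.5,P[...,1]-.25)<.05)&(D>0); print("bench z",np.median(P[bench][:,2]))
    m=(abs(P[...,2]-.062)<.006)&(np.hypot(P[...,0]-.69,P[...,1]-.06)<.135)&(D>0)
    m=cv2.morphologyEx(m.astype(np.uint8),cv2.MORPH_OPEN,np.ones((3,3)))
    n,l,st,_=cv2.connectedComponentsWithStats(m); m=l==1+np.argmax(st[1:,4])
    v,u=np.nonzero(m); X=np.array([at_z(cam,(a,b),.062)[:2] for a,b in zip(u,v)])
    r=cv2.minAreaRect((X*1000).astype(np.float32)); print("stirrer",r,np.median(P[m][:,2])); print(cv2.boxPoints(r))
    # line fit of front edge
    c=np.array(r[0])/1000; 
    for it in range(1):
        w=r[2] if r[2]<45 else r[2]-90; w=np.radians(w); R=np.array([[np.cos(w),-np.sin(w)],[np.sin(w),np.cos(w)]])
        L=(X-c)@R
        for k,sg in [(0,-1),(0,1),(1,1),(1,-1)]:
            o=1-k; bins=np.round(L[:,o]/.004).astype(int); q=[]
            for b in range(-17,18):
                t=L[bins==b][:,k]
                if len(t): q.append((b*.004,(t*sg).max()*sg))
            q=np.array(q); f=np.polyfit(q[:,0],q[:,1],1); res=q[:,1]-np.polyval(f,q[:,0]);ok=abs(res)<.003; f=np.polyfit(q[ok,0],q[ok,1],1); print("edge","xy"[k],sg,f,"ang",(w+(np.arctan(f[0]) if k else -np.arctan(f[0]))), ok.sum(),len(q))
E
```

```text
top wedge (array([0.4903, 0.1604]), (101.71184539794922, 36.576942443847656), np.float32(0.27716374), array([-0.1366,  0.0096]), np.int64(748))
bench z -0.0007272335357982329Traceback (most recent call last):
  File "<stdin>", line 10, in <module>
  File "h.py", line 7, in at_z
    p,d=ray(cam,uv); return p+d*(z-p[2])/d[2]
        ~~~^^^^^^^^
  File "h.py", line 4, in ray
    c=optics.camera_info(cam); K=np.array(c["mtx"]); R=np.array(c["attitude"]); p=np.array(c["position"])
ValueError: time passes only in moves, steps and waits
```

```bash
python3 - <<'E'
s=open('h.py').read()
s=s.replace("def ray(","import functools\n@functools.lru_cache\ndef info(cam): return optics.camera_info(cam)\ndef ray(").replace("c=optics.camera_info(cam);","c=info(cam);")
open('h.py','w').write(s)
E
cat > st.py <<'E'
from h import *
np.set_printoptions(precision=4,suppress=True)
def stir(cam,D):
    P=cloud(cam,D)
    m=(abs(P[...,2]-.062)<.006)&(np.hypot(P[...,0]-.69,P[...,1]-.06)<.135)&(D>0)
    m=cv2.morphologyEx(m.astype(np.uint8),cv2.MORPH_OPEN,np.ones((3,3)))
    n,l,st,_=cv2.connectedComponentsWithStats(m); m=l==1+np.argmax(st[1:,4])
    v,u=np.nonzero(m); X=np.array([at_z(cam,(a,b),.062)[:2] for a,b in zip(u,v)])
    r=cv2.minAreaRect((X*1000).astype(np.float32)); print(cam,"stirrer",r,np.median(P[m][:,2]),cv2.boxPoints(r).tolist())
    c=np.array(r[0])/1000
    w=r[2] if r[2]<45 else r[2]-90; w=np.radians(w); R=np.array([[np.cos(w),-np.sin(w)],[np.sin(w),np.cos(w)]])
    L=(X-c)@R
    for k,sg in [(0,-1),(0,1),(1,1),(1,-1)]:
        o=1-k; bins=np.round(L[:,o]/.004).astype(int); q=[]
        for b in range(-17,18):
            t=L[bins==b][:,k]
            if len(t): q.append((b*.004,(t*sg).max()*sg))
        q=np.array(q); f=np.polyfit(q[:,0],q[:,1],1); res=q[:,1]-np.polyval(f,q[:,0]);ok=abs(res)<.003; f=np.polyfit(q[ok,0],q[ok,1],1); print("edge","xy"[k],sg,f,"ang",(w+(np.arctan(f[0]) if k else -np.arctan(f[0]))), ok.sum(),len(q))
E
python3 - <<'E'
from st import *
for cam in ["top","side"]:
    im=cv2.imread(f"pics/{cam}0.png")[...,::-1]; D=np.load(cam+"0.npy"); P=cloud(cam,D)
    print(cam,"wedge",wedge_fit(cam,im,P,D,(.491,.16)))
    bench=(np.hypot(P[...,0]-.5,P[...,1]-.25)<.05)&(D>0); print("bench z",np.median(P[bench][:,2]))
    stir(cam,D)
E
```

```text
top wedge (array([0.4903, 0.1604]), (101.71184539794922, 36.576942443847656), np.float32(0.27716374), array([-0.1366,  0.0096]), np.int64(748))
bench z -0.0007272335357982329
top stirrer ((691.0496215820312, 58.764869689941406), (173.34054565429688, 173.6202392578125), 7.01198673248291) 0.061072582230274175 [[594.4300537109375, 134.3452606201172], [615.6251220703125, -37.976409912109375], [787.669189453125, -16.815521240234375], [766.47412109375, 155.5061492919922]]
edge x -1 [-0.0015 -0.0854] ang 0.1238397402453807 35 35Traceback (most recent call last):
  File "<stdin>", line 6, in <module>
  File "st.py", line 18, in stir
    q=np.array(q); f=np.polyfit(q[:,0],q[:,1],1); res=q[:,1]-np.polyval(f,q[:,0]);ok=abs(res)<.003; f=np.polyfit(q[ok,0],q[ok,1],1); print("edge","xy"[k],sg,f,"ang",(w+(np.arctan(f[0]) if k else -np.arctan(f[0]))), ok.sum(),len(q))
                                                                                                      ~~~~~~~~~~^^^^^^^^^^^^^^^^^^^
    raise TypeError("expected non-empty vector for x")
TypeError: expected non-empty vector for x
```

>>> {"name": "move_arm", "arguments": {
  "rows": [
    [-41.8, -34.5, 0, -31.5, 80],
    [-41.8, -34.5, 0, -31.5, 80],
    [-41.8, -34.5, 0, -31.5, 80],
    [-41.8, -34.5, 0, -31.5, 80],
    [-41.8, -34.5, 0, -31.5, 80],
    [-41.8, -34.5, 0, -31.5, 80],
    [-41.8, -34.5, 0, -31.5, 80],
    [-41.8, -34.5, 0, -31.5, 80],
    [-41.8, -34.5, 0, -31.5, 80],
    [-41.8, -34.5, 0, -31.5, 80],
    [-41.8, -34.5, 0, -31.5, 80],
    [-41.8, -34.5, 0, -31.5, 80],
    [-41.8, -34.5, 0, -31.5, 80],
    [-41.8, -34.5, 0, -31.5, 80],
    [-41.8, -34.5, 0, -31.5, 80],
    [-41.8, -34.5, 0, -31.5, 80]
  ]
}}

```text
clock: 2.8
tcp_pos: [0.4774, 0.158, 0.233]
ee_rot: [[-0.961, -0.275, -0.0], [-0.275, 0.961, 0.0], [0.0, 0.0, -1.0]]
force: [-0.2, -0.1, -0.3]
width: 0.0627
gripper_force: 0.0
```

```bash
cat >> h.py <<'E'
def togo(p,yaw_deg):
    "shift cm in tool axes and turn so TCP is at p with tool y at yaw_deg+90"
    s=monitor.read_state(); R=np.array(s["ee_rot"]); d=R.T@(np.array(p)-s["tcp_pos"])*100
    a=np.degrees(np.arctan2(R[1,1],R[0,1])); t=-((yaw_deg+90-a+180)%360-180)
    print("shift",d.round(2),"turn",round(t,1),"| tcp",np.round(s["tcp_pos"],4),"yaw",round(a-90,1),"w",s["width"],"F",np.round(s["force"],2),"t",s["clock"])
E
python3 - <<'E'
from st import *
togo((.478,.157,.024),15.9)
im,D=optics.grab_frame("wrist"); P=cloud("wrist",D); cv2.imwrite("pics/w1.png",im[...,::-1])
c=info("wrist");print(c["position"],c["attitude"])
try: print(wedge_fit("wrist",im,P,D,(.49,.16)))
except Exception as e: print(e)
im,D=optics.grab_frame("side"); P=cloud("side",D)
print("side",wedge_fit("side",im,P,D,(.49,.16)))
E
```

```text
shift [-0.03 -0.12 20.9 ] turn 0.1 | tcp [0.4774 0.158  0.233 ] yaw 16.0 w 0.06271519339246502 F [-0.17 -0.15 -0.27] t 2.8
[0.4118 0.1391 0.3849] [[-0.2738 -0.9324 -0.236 ]
 [ 0.9618 -0.2652 -0.0682]
 [ 0.001  -0.2456  0.9694]]
(array([0.4903, 0.159 ]), (104.67076873779297, 39.330780029296875), np.float32(0.27796155), array([-0.1305,  0.0101]), np.int64(3186))
side (array([0.4881, 0.1567]), (106.39642333984375, 38.35514831542969), np.float32(0.28672814), array([-0.1288,  0.0099]), np.int64(513))
```

View pics/w1.png

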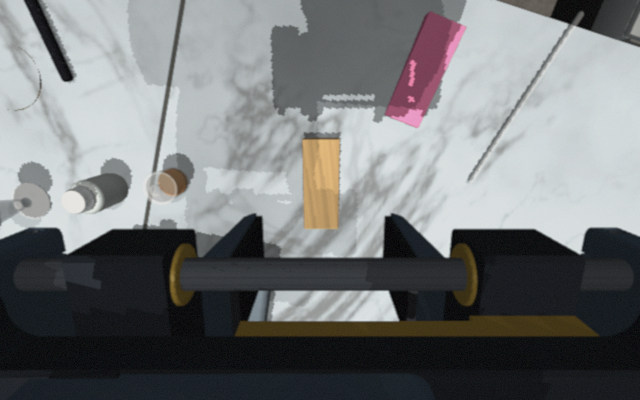

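>>> {"name": "move_arm", "arguments": {
  "rows": [
    [0, -0.2, 5, 0, 80],
    [0, -0.2, 10, 0, 80],
    [0, -0.2, 15, 0, 80],
    [0, -0.2, 18, 0, 80],
    [0, -0.2, 20, 0, 80],
    [0, -0.2, 20.9, 0, 80],
    [0, -0.2, 20.9, 0, 80],
    [0, -0.2, 20.9, 0, 80]
  ]
}}

```text
clock: 3.7
tcp_pos: [0.479, 0.1554, 0.0247]
ee_rot: [[-0.962, -0.274, 0.001], [-0.274, 0.962, 0.0], [-0.001, -0.0, -1.0]]
force: [0.5, 0.1, 0.3]
width: 0.0626
gripper_force: 0.0
```

>>> {"name": "move_arm", "arguments": {
  "rows": [
    [0, -0.5, 0, 0, 80],
    [0, -0.9, 0, 0, 80],
    [0.05, -1.2, 0, 0, 80],
    [0.1, -1.5, 0, 0, 80],
    [0.15, -1.8, 0, 0.3, 80],
    [0.25, -2.1, 0, 0.8, 80],
    [0.3, -2.4, 0, 1.4, 80],
    [0.4, -2.7, 0, 2.0, 80],
    [0.5, -3.0, 0, 2.6, 80],
    [0.55, -3.3, 0, 3.2, 80],
    [0.65, -3.6, 0, 3.8, 80],
    [0.7, -3.9, 0, 4.4, 80],
    [0.8, -4.2, 0, 5.0, 80],
    [0.9, -4.5, 0, 5.7, 80],
    [1.0, -4.8, 0, 6.3, 80],
    [1.1, -5.1, 0, 7.0, 80],
    [1.15, -5.4, 0, 7.7, 80],
    [1.25, -5.7, 0, 8.3, 80],
    [1.3, -6.0, 0, 8.9, 80],
    [1.4, -6.3, 0, 8.9, 80]
  ]
}}

```text
clock: 5.7
tcp_pos: [0.4824, 0.0904, 0.0239]
ee_rot: [[-0.993, -0.121, 0.0], [-0.121, 0.993, -0.0], [-0.0, -0.0, -1.0]]
force: [0.0, 0.3, -0.3]
width: 0.0621
gripper_force: 0.2
```

```bash
python3 - <<'E'
from st import *
togo((.483,.091,.0247),7.04)
im,D=optics.grab_frame("wrist"); P=cloud("wrist",D); cv2.imwrite("pics/w2.png",im[...,::-1])
for cam in ["wrist","side","top"]:
    im,D=optics.grab_frame(cam); P=cloud(cam,D)
    try: print(cam,wedge_fit(cam,im,P,D,(.49,.105)))
    except Exception as e: print(e)
E
```

```text
shift [-0.07  0.05 -0.08] turn -0.1 | tcp [0.4824 0.0904 0.0239] yaw 6.9 w 0.06208321168161703 F [ 0.02  0.28 -0.25] t 5.7
wrist (array([0.4637, 0.0999]), (47.892127990722656, 41.289756774902344), np.float32(0.1199483), array([-0.0955,  0.0141]), np.int64(7108))
side (array([0.4643, 0.1001]), (49.9972038269043, 43.08258819580078), np.float32(0.14216219), array([-0.0786,  0.0133]), np.int64(269))
attempt to get argmax of an empty sequence
```

View pics/w2.png

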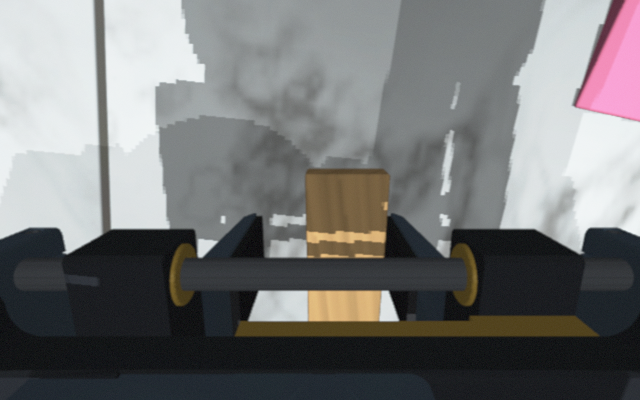

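>>> {"name": "move_arm", "arguments": {
  "rows": [
    [0, 0.4, 0, 0, 80],
    [0, 0.9, 0, 0, 80],
    [0, 0.9, 0, 0, 80],
    [0, 0.9, -3, 0, 80],
    [0, 0.9, -7, 0, 80],
    [3, 0.9, -9, 0, 120],
    [7, 0.9, -9, 0, 200],
    [11, 0.9, -9, 0, 255],
    [12, 0.9, -9, 0, 255],
    [12, 0.9, -9, 0, 255],
    [12, 0.9, -9, 0, 255],
    [12, 0.9, -9, 0, 255]
  ]
}}

```text
clock: 7.1
tcp_pos: [0.3637, 0.0852, 0.1139]
ee_rot: [[-0.993, -0.121, 0.001], [-0.121, 0.993, 0.0], [-0.001, -0.0, -1.0]]
force: [-0.0, -0.9, 0.2]
width: 0.0091
gripper_force: 0.0
```

```bash
python3 - <<'E'
from st import *
togo((.41,.09,.024),7.04)
for cam in ["side","top"]:
    im,D=optics.grab_frame(cam); P=cloud(cam,D); cv2.imwrite(f"pics/{cam}3.png",im[...,::-1]); np.save(cam+"3.npy",D)
    try: print(cam,wedge_fit(cam,im,P,D,(.49,.105)))
    except Exception as e: print(e)
    try: stir(cam,D)
    except Exception as e: print(e)
    for n,z in [("bare_foot",.009),("corner_top",.062),("stirrer",0),("thin_end",0),("thick_end",.009)]:
        for r in models.mark_of(cam,n)[:2]: print("mark",n,round(r["p"],2),r["xy"],at_z(cam,r["xy"],z))
a=cv2.imread("pics/side3.png")[130:290,250:450]; b=cv2.imread("pics/top3.png")[90:290,250:450]
cv2.imwrite("pics/c3.png",np.hstack([cv2.resize(a,(400,320)),cv2.resize(b[:160+40],(320,320))]))
E
```

```text
shift [-4.64 -0.09  9.  ] turn -0.1 | tcp [0.3637 0.0852 0.1139] yaw 7.0 w 0.009131290634906728 F [-0.01 -0.88  0.21] t 7.1
side (array([0.4906, 0.101 ]), (106.142822265625, 39.13978958129883), np.float32(0.15972838), array([-0.1175,  0.0094]), np.int64(352))
side stirrer ((688.4324340820312, 54.55944061279297), (175.0055694580078, 174.8529052734375), 6.98076057434082) 0.06125271192581039 [[590.9528198242188, 130.70306396484375], [612.2037963867188, -42.853668212890625], [785.9120483398438, -21.584182739257812], [764.6610717773438, 151.97254943847656]]
edge x -1 [ 0.007  -0.0859] ang 0.11480300131669416 35 35
expected non-empty vector for x
mark bare_foot 0.71 [351.9, 212.6] [0.6147 0.1193 0.009 ]
mark corner_top 0.79 [355.8, 198.8] [0.621  0.1163 0.062 ]
mark corner_top 0.66 [306.2, 259.4] [0.4213 0.0591 0.062 ]
mark stirrer 0.56 [391.3, 216.3] [0.6891 0.0508 0.    ]
mark thin_end 0.66 [330.8, 235.5] [0.5317 0.1046 0.    ]
mark thin_end 0.58 [257.9, 229.7] [0.4031 0.2342 0.    ]
mark thick_end 0.98 [308.2, 258.6] [0.4446 0.0841 0.009 ]
mark thick_end 0.57 [220.1, 248.8] [0.2999 0.23
[... 656 characters left out ...]
193174 35 35
mark bare_foot 0.96 [341.7, 179.6] [0.6112 0.1158 0.009 ]
mark corner_top 0.86 [342.7, 177.7] [0.6056 0.1153 0.062 ]
mark stirrer 0.74 [365.7, 145.1] [0.6941 0.0623 0.    ]
mark thin_end 0.82 [289.1, 275.4] [0.3966 0.2269 0.    ]
mark thin_end 0.69 [341.6, 207.7] [0.549  0.1145 0.    ]
mark thick_end 0.92 [287.2, 324.5] [0.2933 0.2265 0.009 ]
mark thick_end 0.9 [350.8, 253.5] [0.4476 0.0927 0.009 ]st.py:18: RankWarning: Polyfit may be poorly conditioned
  q=np.array(q); f=np.polyfit(q[:,0],q[:,1],1); res=q[:,1]-np.polyval(f,q[:,0]);ok=abs(res)<.003; f=np.polyfit(q[ok,0],q[ok,1],1); print("edge","xy"[k],sg,f,"ang",(w+(np.arctan(f[0]) if k else -np.arctan(f[0]))), ok.sum(),len(q))
```

View pics/c3.png

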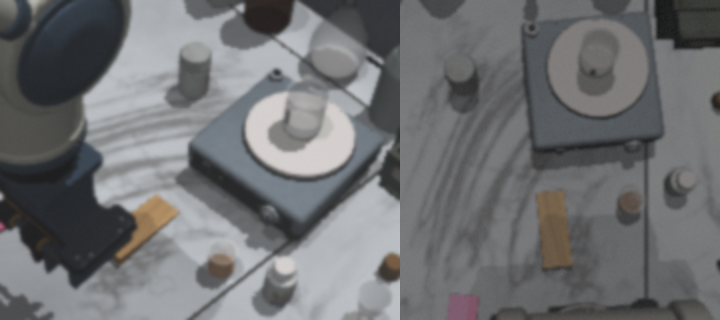

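>>> {"name": "move_arm", "arguments": {
  "rows": [
    [-2, 0.1, 2, 0, 255],
    [-4.2, 0.2, 5, 0, 255],
    [-4.2, 0.2, 8, 0, 255],
    [-4.2, 0.2, 9, 0, 255],
    [-4.2, 0.2, 9, 0, 255],
    [-4.2, 0.2, 9, 0, 255],
    [-4.2, 0.2, 9, 0, 255]
  ]
}}

```text
clock: 8.4
tcp_pos: [0.4038, 0.0922, 0.025]
ee_rot: [[-0.993, -0.121, 0.001], [-0.121, 0.993, 0.0], [-0.001, -0.0, -1.0]]
force: [0.5, -0.4, 0.5]
width: 0.0006
gripper_force: 0.0
```

```bash
python3 - <<'E'
from st import *
togo((.5,.1013+.0189*.1216,.024),6.93)
E
```

```text
shift [-9.69 -0.03  0.12] turn 0.0 | tcp [0.4038 0.0922 0.025 ] yaw 7.0 w 0.0005576079307129944 F [ 0.55 -0.39  0.46] t 8.4
```

>>> {"name": "move_arm", "arguments": {
  "rows": [
    [-0.5, 0, 0, 0, 255],
    [-1.0, 0, 0, 0, 255],
    [-1.4, 0, 0, 0, 255],
    [-1.8, 0, 0, 0, 255],
    [-2.2, 0, 0, 0, 255],
    [-2.7, 0, 0, 0, 255],
    [-3.2, 0, 0, 0, 255],
    [-3.7, 0, 0, 0, 255],
    [-4.2, 0, 0, 0, 255],
    [-4.7, 0, 0, 0, 255],
    [-5.2, 0, 0, 0, 255],
    [-5.7, 0, 0, 0, 255],
    [-6.2, 0, 0, 0, 255],
    [-6.7, 0, 0, 0, 255],
    [-7.2, 0, 0, 0, 255],
    [-7.7, 0, 0, 0, 255],
    [-8.2, 0, 0, 0, 255],
    [-8.7, 0, 0, 0, 255],
    [-9.0, 0, 0, 0, 255],
    [-9.0, 0, 0, 0, 255]
  ]
}}

```text
clock: 10.4
tcp_pos: [0.4934, 0.1031, 0.0239]
ee_rot: [[-0.993, -0.121, 0.0], [-0.121, 0.993, 0.0], [-0.0, -0.0, -1.0]]
force: [-0.5, -0.7, -0.0]
width: 0.0004
gripper_force: 0.0
```

```bash
python3 - <<'E'
from st import *
togo((.537,.1013+.0559*.1216,.024),6.93)
im,D=optics.grab_frame("wrist"); P=cloud("wrist",D); cv2.imwrite("pics/w4.png",im[...,::-1])
im2,D2=optics.grab_frame("side"); im3,D3=optics.grab_frame("top"); stir("top",D3)
cv2.imwrite("pics/c4.png",np.hstack([cv2.resize(i,None,fx=2.2,fy=2.2) for i in (im2[140:290,260:420,::-1],im3[110:260,270:430,::-1])]))
E
```

```text
shift [-4.39 -0.03 -0.01] turn 0.0 | tcp [0.4934 0.1031 0.0239] yaw 7.0 w 0.00037437454207089025 F [-0.5  -0.74 -0.01] t 10.4
top stirrer ((690.6622314453125, 58.44404983520508), (174.12301635742188, 173.57778930664062), 7.0401692390441895) 0.06117756181947964 [[593.619873046875, 133.9078826904297], [614.8944091796875, -38.361209869384766], [787.70458984375, -17.01978302001953], [766.4300537109375, 155.2493133544922]]
edge x -1 [-0.0267 -0.0843] ang 0.14959145968026244 35 35Traceback (most recent call last):
  File "<stdin>", line 4, in <module>
  File "st.py", line 18, in stir
    q=np.array(q); f=np.polyfit(q[:,0],q[:,1],1); res=q[:,1]-np.polyval(f,q[:,0]);ok=abs(res)<.003; f=np.polyfit(q[ok,0],q[ok,1],1); print("edge","xy"[k],sg,f,"ang",(w+(np.arctan(f[0]) if k else -np.arctan(f[0]))), ok.sum(),len(q))
                                                                                                      ~~~~~~~~~~^^^^^^^^^^^^^^^^^^^
    raise TypeError("expected non-empty vector for x")
TypeError: expected non-empty vector for x
```

```bash
python3 - <<'E'
from st import *
im2,D2=optics.grab_frame("side"); im3,D3=optics.grab_frame("top")
for c,i,D in (("side",im2,D2),("top",im3,D3)):
    try: print(c,wedge_fit(c,i,cloud(c,D),D,(.56,.112)))
    except Exception as e: print(e)
for k in range(5): pass
cv2.imwrite("pics/c4.png",np.hstack([cv2.resize(i,None,fx=2.2,fy=2.2) for i in (im2[140:290,260:420,::-1],im3[110:260,270:430,::-1])]))
E
```

```text
side (array([0.5953, 0.1189]), (20.302587509155273, 12.058558464050293), np.float32(1.4632825), array([-0.014 ,  0.0048]), np.int64(29))
attempt to get argmax of an empty sequence
```

View pics/c4.png

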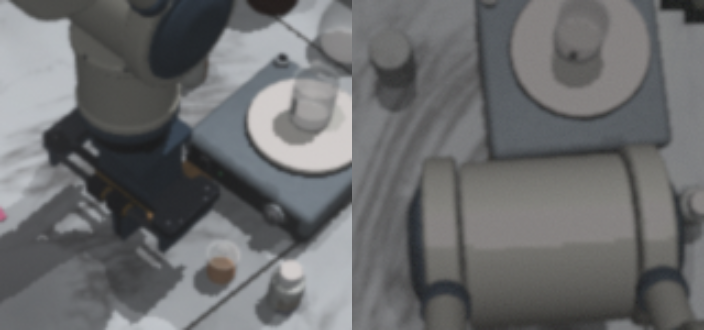

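>>> {"name": "move_arm", "arguments": {
  "rows": [
    [-0.5, 0, 0, 0, 255],
    [-1.0, 0, 0, 0, 255],
    [-1.5, 0, 0, 0, 255],
    [-2.0, 0, 0, 0, 255],
    [-2.5, 0, 0, 0, 255],
    [-2.9, 0, 0, 0, 255],
    [-2.9, 0, 0, 0, 255],
    [-2.0, 0, 0, 0, 255],
    [0, 0, -3, 0, 255],
    [4, 0, -6, 0, 255],
    [8, 0, -9, 0, 255],
    [12, 0, -9, 0, 255],
    [14, 0, -9, 0, 255],
    [14, 0, -9, 0, 255],
    [14, 0, -9, 0, 255]
  ]
}}

```text
clock: 12.15
tcp_pos: [0.3537, 0.086, 0.1141]
ee_rot: [[-0.993, -0.121, 0.001], [-0.121, 0.993, 0.0], [-0.001, -0.0, -1.0]]
force: [1.0, 1.1, 0.1]
width: 0.0001
gripper_force: 0.0
```

```bash
python3 - <<'E'
from st import *
togo((.48,.1013,.024),6.93)
im2,D2=optics.grab_frame("side"); im3,D3=optics.grab_frame("top")
for c,i,D in (("side",im2,D2),("top",im3,D3)):
    try: print(c,wedge_fit(c,i,cloud(c,D),D,(.56,.112)))
    except Exception as e: print(e)
    try: stir(c,D)
    except Exception as e: pass
cv2.imwrite("pics/c5.png",np.hstack([cv2.resize(i,None,fx=2.2,fy=2.2) for i in (im2[140:290,260:420,::-1],im3[110:260,270:430,::-1])]))
E
```

```text
shift [-12.72  -0.02   9.01] turn 0.0 | tcp [0.3537 0.086  0.1141] yaw 7.0 w 0.0001494016338516686 F [0.97 1.13 0.13] t 12.15
side (array([0.57  , 0.1123]), (64.33409881591797, 40.814144134521484), np.float32(0.12051184), array([-0.1118,  0.0125]), np.int64(306))
side stirrer ((688.2103881835938, 55.24361801147461), (175.2813720703125, 173.4403533935547), 6.980125904083252) 0.06130786084449458 [[590.6805419921875, 130.67051696777344], [611.7579345703125, -41.48435974121094], [785.740234375, -20.18328094482422], [764.662841796875, 151.97158813476562]]
edge x -1 [ 0.0007 -0.0857] ang 0.12110517890065776 35 35
top (array([0.57  , 0.1138]), (57.60065460205078, 36.24720001220703), np.float32(0.09522584), array([-0.1364,  0.0126]), np.int64(375))
top stirrer ((691.3289184570312, 58.90148162841797), (172.53475952148438, 173.71461486816406), 7.0124311447143555) 0.06119239372000307 [[595.1029052734375, 134.5771484375], [616.310791015625, -37.83803176879883], [787.554931640625, -16.774185180664062], [766.3470458984375, 155.6409912109375]]
edge x -1 [-0.0006 -0.0852] ang 0.12297349106792042 35 35
```

View pics/c5.png

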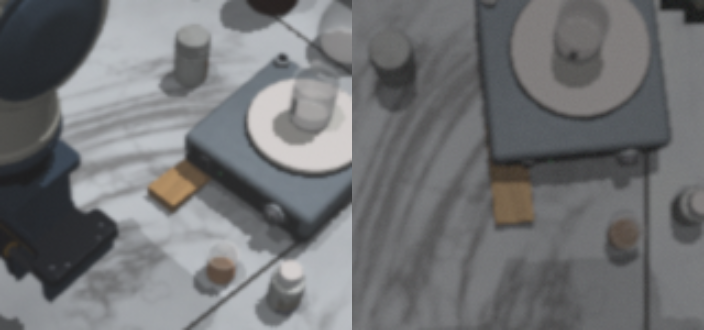

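>>> {"name": "move_arm", "arguments": {
  "rows": [
    [-4, 0, 0, 0, 255],
    [-8, 0, 2, 0, 255],
    [-12, 0, 5, 0, 255],
    [-13.5, 0, 8, 0, 255],
    [-14, 0, 9, 0, 255],
    [-15, 0, 9, 0, 255],
    [-16, 0, 9, 0, 255],
    [-16, 0, 9, 0, 255],
    [-16, 0, 9, 0, 255],
    [-16, 0, 9, 0, 255]
  ]
}}

```text
clock: 13.25
tcp_pos: [0.5124, 0.1055, 0.0247]
ee_rot: [[-0.993, -0.121, 0.001], [-0.121, 0.993, 0.0], [-0.001, -0.0, -1.0]]
force: [-0.2, 0.2, 0.0]
width: 0.0005
gripper_force: 0.0
```

```bash
python3 - <<'E'
from st import *
togo((.5365,.1080,.024),6.93)
F=[]
for k in range(4): optics.grab_frame("side"); F.append(monitor.read_state()["force"])
print(np.array(F))
E
```

```text
shift [-2.42 -0.04  0.07] turn 0.0 | tcp [0.5124 0.1055 0.0247] yaw 7.0 w 0.00045712597933232515 F [-0.21  0.18  0.02] t 13.25
[[-0.6422  0.3729 -0.208 ]
 [ 1.2246  0.7689 -0.2915]
 [ 0.994   0.0143  0.4758]
 [-0.3642 -0.0924  0.336 ]]
```

>>> {"name": "move_arm", "arguments": {
  "rows": [
    [-0.4, 0, 0, 0, 255],
    [-0.8, 0, 0, 0, 255],
    [-1.1, 0, 0, 0, 255],
    [-1.4, 0, 0, 0, 255],
    [-1.6, 0, 0, 0, 255],
    [-1.8, 0, 0, 0, 255],
    [-1.8, 0, 0, 0, 255]
  ]
}}

```text
clock: 14.15
tcp_pos: [0.5308, 0.1077, 0.0239]
ee_rot: [[-0.993, -0.121, 0.0], [-0.121, 0.993, 0.0], [-0.0, -0.0, -1.0]]
force: [0.9, -0.9, -0.4]
width: 0.0008
gripper_force: 0.0
```

>>> {"name": "move_arm", "arguments": {
  "rows": [
    [-0.1, 0, 0, 0, 255],
    [-0.2, 0, 0, 0, 255],
    [-0.2, 0, 0, 0, 255]
  ]
}}

```text
clock: 14.45
tcp_pos: [0.5327, 0.1079, 0.0239]
ee_rot: [[-0.993, -0.121, 0.0], [-0.121, 0.993, -0.0], [-0.0, -0.0, -1.0]]
force: [0.4, 0.0, -0.1]
width: 0.0006
gripper_force: 0.0
```

>>> {"name": "move_arm", "arguments": {
  "rows": [
    [-0.05, 0, 0, 0, 255],
    [-0.1, 0, 0, 0, 255],
    [-0.1, 0, 0, 0, 255]
  ]
}}

```text
clock: 14.75
tcp_pos: [0.5336, 0.108, 0.0239]
ee_rot: [[-0.993, -0.121, 0.0], [-0.121, 0.993, 0.0], [-0.0, 0.0, -1.0]]
force: [0.2, 1.0, 0.9]
width: 0.0004
gripper_force: 0.1
```

>>> {"name": "move_arm", "arguments": {
  "rows": [
    [-0.05, 0, 0, 0, 255],
    [-0.1, 0, 0, 0, 255],
    [-0.1, 0, 0, 0, 255]
  ]
}}

```text
clock: 15.05
tcp_pos: [0.5347, 0.1082, 0.0239]
ee_rot: [[-0.993, -0.121, 0.0], [-0.121, 0.993, 0.0], [-0.0, 0.0, -1.0]]
force: [0.6, 0.3, 0.0]
width: 0.0002
gripper_force: 0.0
```

```bash
cat > f.py <<'E'
from st import *
F=[]
for k in range(8): optics.grab_frame("side"); F.append(monitor.read_state()["force"])
s=monitor.read_state(); print(np.mean(F,0), s["tcp_pos"], s["clock"])
E
python3 f.py
```

```text
[-0.2636 -0.0627  0.0103] [0.5345 0.1082 0.0239] 15.45
```

>>> {"name": "move_arm", "arguments": {
  "rows": [
    [-0.05, 0, 0, 0, 255],
    [-0.05, 0, 0, 0, 255]
  ]
}}

```text
clock: 15.65
tcp_pos: [0.5351, 0.1082, 0.0239]
ee_rot: [[-0.993, -0.121, -0.0], [-0.121, 0.993, -0.0], [0.0, -0.0, -1.0]]
force: [0.2, 0.3, 0.7]
width: 0.0004
gripper_force: 0.1
```

>>> {"name": "move_arm", "arguments": {
  "rows": [
    [-0.05, 0, 0, 0, 255],
    [-0.05, 0, 0, 0, 255]
  ]
}}

```text
clock: 15.85
tcp_pos: [0.5356, 0.1083, 0.0239]
ee_rot: [[-0.993, -0.121, 0.0], [-0.121, 0.993, -0.0], [-0.0, -0.0, -1.0]]
force: [0.5, 0.8, 0.2]
width: 0.0005
gripper_force: 0.1
```

```bash
python3 f.py
```

```text
[-0.2108  0.0575 -0.2744] [0.5356 0.1083 0.0239] 16.25
```

>>> {"name": "move_arm", "arguments": {
  "rows": [
    [-0.05, 0, 0, 0, 255],
    [-0.05, 0, 0, 0, 255]
  ]
}}

```text
clock: 16.45
tcp_pos: [0.5361, 0.1083, 0.0239]
ee_rot: [[-0.993, -0.121, -0.0], [-0.121, 0.993, -0.0], [0.0, -0.0, -1.0]]
force: [0.4, 0.3, -0.6]
width: -0.0
gripper_force: 0.1
```

>>> {"name": "move_arm", "arguments": {
  "rows": [
    [-0.05, 0, 0, 0, 255],
    [-0.05, 0, 0, 0, 255]
  ]
}}

```text
clock: 16.65
tcp_pos: [0.5366, 0.1084, 0.0239]
ee_rot: [[-0.993, -0.121, 0.0], [-0.121, 0.993, -0.0], [-0.0, -0.0, -1.0]]
force: [-0.3, -1.0, 0.3]
width: 0.0008
gripper_force: 0.1
```

```bash
python3 f.py
```

```text
[-0.1412  0.1328  0.3367] [0.5366 0.1084 0.0239] 17.05
```

>>> {"name": "move_arm", "arguments": {
  "rows": [
    [-0.05, 0, 0, 0, 255],
    [-0.05, 0, 0, 0, 255]
  ]
}}

```text
clock: 17.25
tcp_pos: [0.537, 0.1085, 0.0239]
ee_rot: [[-0.993, -0.121, -0.0], [-0.121, 0.993, -0.0], [0.0, -0.0, -1.0]]
force: [0.1, -0.4, 0.1]
width: 0.0004
gripper_force: 0.2
```

```bash
python3 f.py
```

```text
[-0.6347 -0.0652  0.0471] [0.537  0.1085 0.0239] 17.65
```

>>> {"name": "move_arm", "arguments": {
  "rows": [
    [-0.05, 0, 0, 0, 255],
    [-0.05, 0, 0, 0, 255]
  ]
}}

```text
clock: 17.85
tcp_pos: [0.5375, 0.1085, 0.0239]
ee_rot: [[-0.993, -0.121, -0.0], [-0.121, 0.993, -0.0], [0.0, 0.0, -1.0]]
force: [-1.9, -0.4, 0.7]
width: 0.001
gripper_force: 0.6
```

```bash
python3 f.py
```

```text
[-1.377  -0.2819  0.4121] [0.5375 0.1085 0.0239] 18.25
```

>>> {"name": "move_arm", "arguments": {
  "rows": [
    [-0.05, 0, 0, 0, 255],
    [-0.05, 0, 0, 0, 255]
  ]
}}

```text
clock: 18.45
tcp_pos: [0.5379, 0.1086, 0.0239]
ee_rot: [[-0.993, -0.121, -0.0], [-0.121, 0.993, -0.0], [0.0, 0.0, -1.0]]
force: [-3.3, 0.2, 1.0]
width: 0.0005
gripper_force: 1.1
```

```bash
python3 f.py
```

```text
[-2.0473  0.031   0.8028] [0.538  0.1086 0.0239] 18.85
```

>>> {"name": "move_arm", "arguments": {
  "rows": [
    [0.3, 0, 0, 0, 255],
    [1.0, 0, 0, 0, 255],
    [2.5, 0, 0, 0, 255],
    [2.5, 0, -4, 0, 255],
    [2.5, 0, -8, 0, 255],
    [2.5, 0, -10, 0, 255],
    [-1, 0, -10, 0, 255],
    [-4, 0, -10, 0, 255],
    [-7, 0, -10, 0, 255],
    [-7.6, 0, -9, 0, 255],
    [-7.6, 0, -7.6, 0, 255],
    [-7.6, 0, -7.0, 0, 255],
    [-7.6, 0, -7.0, 0, 255],
    [-7.6, 0, -7.0, 0, 255]
  ]
}}

```text
clock: 20.25
tcp_pos: [0.6126, 0.1177, 0.0938]
ee_rot: [[-0.993, -0.121, -0.001], [-0.121, 0.993, -0.0], [0.001, 0.0, -1.0]]
force: [-0.2, -0.6, 0.9]
width: 0.0005
gripper_force: 0.0
```

```bash
python3 f.py; python3 - <<'E'
from st import *
togo((.6135,.118,.081),6.93)
im2,D2=optics.grab_frame("side"); im3,D3=optics.grab_frame("top"); im4,D4=optics.grab_frame("wrist")
c4="wrist"
for c,i,D in (("side",im2,D2),("wrist",im4,D4)):
    try: print(c,wedge_fit(c,i,cloud(c,D),D,(.57,.112)))
    except Exception as e: print(e)
for c,D in (("side",D2),("top",D3)):
    try: stir(c,D)
    except Exception as e: pass
cv2.imwrite("pics/c6.png",np.hstack([cv2.resize(im2[120:290,260:430,::-1],(400,400)),cv2.resize(im4[...,::-1],(400,400))]))
E
```

```text
[ 0.3915 -0.0837 -0.1942] [0.6135 0.1178 0.0941] 20.65
shift [0.   0.02 1.31] turn 0.0 | tcp [0.6135 0.1178 0.0941] yaw 7.0 w 0.00047242054185814693 F [ 0.76 -0.59 -0.04] t 20.65
side (array([0.5782, 0.1125]), (49.72361373901367, 40.095054626464844), np.float32(0.122975364), array([-0.0822,  0.0135]), np.int64(232))
wrist (array([0.5809, 0.1136]), (50.638511657714844, 39.73799514770508), np.float32(0.11984823), array([-0.1268,  0.0139]), np.int64(3731))
side stirrer ((688.2777099609375, 53.70314025878906), (176.5830535888672, 172.74266052246094), 6.45793342590332) 0.061218183239918456 [[590.8319091796875, 129.595947265625], [610.2608642578125, -42.05061340332031], [785.7235107421875, -22.189666748046875], [766.2945556640625, 149.45689392089844]]
edge x -1 [-0.0079 -0.085 ] ang 0.12065387261209808 34 35
edge x 1 [-0.4208 -0.025 ] ang 0.5109943054855715 2 35
edge y 1 [-0.9344 -0.0336] ang -0.6387646528544071 1 35
edge y -1 [ 0.0193 -0.0844] ang 0.13205544776569755 35 35
top stirrer ((631.2153930664062, -3.2486724853515625), (38.86111068725586, 19.83917808532715), 4.196234226226807) 0.06109956309760772 [[611.111083984375, 5.222539901733398], [612.562744140625, -14.563455581665039], [651.3197021484375, -11.719884872436523], [649.8680419921875, 8.066110610961914]]
edge x -1 [-0.0538 -0.0189] ang 0.12697416004560905 5 5
edge x 1 [0.2153 0.0174] ang -0.13883689650828396 5 5
edge y 1 [-0.0422  0.0083] ang 0.031065242389867985 8 11
edge y -1 [ 0.128  -0.0079] ang 0.2005099104213028 10 11st.py:18: RankWarning: Polyfit may be poorly conditioned
  q=np.array(q); f=np.polyfit(q[:,0],q[:,1],1); res=q[:,1]-np.polyval(f,q[:,0]);ok=abs(res)<.003; f=np.polyfit(q[ok,0],q[ok,1],1); print("edge","xy"[k],sg,f,"ang",(w+(np.arctan(f[0]) if k else -np.arctan(f[0]))), ok.sum(),len(q))
```

View pics/c6.png

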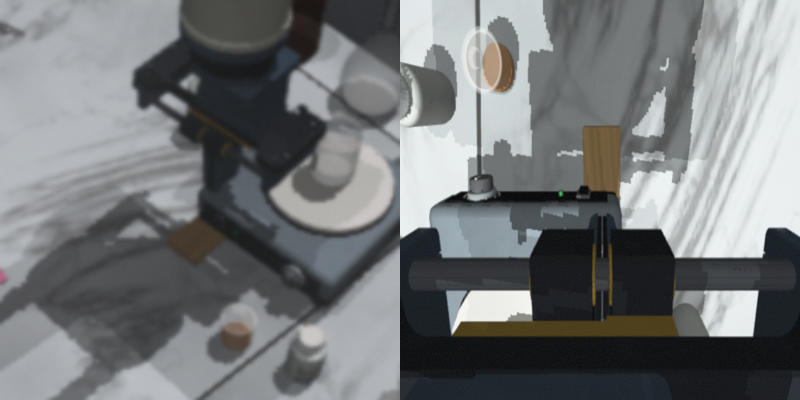

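>>> {"name": "move_arm", "arguments": {
  "rows": [
    [0, 0, 0.4, 0, 255],
    [0, 0, 0.8, 0, 255],
    [0, 0, 1.0, 0, 255],
    [0, 0, 1.1, 0, 255],
    [0, 0, 1.15, 0, 255],
    [0, 0, 1.15, 0, 255],
    [0, 0, 1.15, 0, 255]
  ]
}}

```text
clock: 21.5
tcp_pos: [0.6135, 0.1178, 0.0825]
ee_rot: [[-0.993, -0.121, 0.0], [-0.121, 0.993, 0.0], [-0.0, 0.0, -1.0]]
force: [-0.9, -0.6, -0.4]
width: 0.0006
gripper_force: 0.0
```

>>> {"name": "move_arm", "arguments": {
  "rows": [
    [0, 0, 0.05, 0, 255],
    [0, 0, 0.05, 0, 255],
    [0, 0, 0.05, 0, 255]
  ]
}}

```text
clock: 21.8
tcp_pos: [0.6135, 0.1178, 0.0819]
ee_rot: [[-0.993, -0.121, 0.0], [-0.121, 0.993, 0.0], [-0.0, 0.0, -1.0]]
force: [0.2, 0.3, 0.8]
width: 0.0006
gripper_force: 0.0
```

>>> {"name": "move_arm", "arguments": {
  "rows": [
    [0, 0, 0.05, 0, 255],
    [0, 0, 0.05, 0, 255],
    [0, 0, 0.05, 0, 255]
  ]
}}

```text
clock: 22.1
tcp_pos: [0.6135, 0.1178, 0.0814]
ee_rot: [[-0.993, -0.121, 0.0], [-0.121, 0.993, -0.0], [-0.0, -0.0, -1.0]]
force: [0.6, 0.6, 0.2]
width: 0.0005
gripper_force: 0.0
```

>>> {"name": "move_arm", "arguments": {
  "rows": [
    [0, 0, 0.03, 0, 255],
    [0, 0, 0.03, 0, 255],
    [0, 0, 0.03, 0, 255]
  ]
}}

```text
clock: 22.4
tcp_pos: [0.6135, 0.1178, 0.0812]
ee_rot: [[-0.993, -0.121, 0.0], [-0.121, 0.993, -0.0], [-0.0, -0.0, -1.0]]
force: [-0.9, 0.5, 3.9]
width: 0.0004
gripper_force: 1.7
```

>>> {"name": "move_arm", "arguments": {
  "rows": [
    [0, 0, 0.03, 0, 255],
    [0, 0, 0.03, 0, 255],
    [0, 0, 0.03, 0, 255]
  ]
}}

```text
clock: 22.7
tcp_pos: [0.6135, 0.1178, 0.0812]
ee_rot: [[-0.993, -0.121, 0.0], [-0.121, 0.993, 0.0], [-0.0, 0.0, -1.0]]
force: [-3.0, -0.3, 8.5]
width: 0.0006
gripper_force: 4.0
```

>>> {"name": "move_arm", "arguments": {
  "rows": [
    [0, 0, 0.01, 0, 255],
    [0, 0, 0.01, 0, 255],
    [0, 0, 0.01, 0, 255]
  ]
}}

```text
clock: 23.0
tcp_pos: [0.6135, 0.1178, 0.0811]
ee_rot: [[-0.993, -0.121, 0.0], [-0.121, 0.993, 0.0], [-0.0, 0.0, -1.0]]
force: [-3.2, -0.4, 9.2]
width: 0.0006
gripper_force: 4.5
```

```bash
python3 f.py
```

```text
[-2.9965 -0.1803  8.811 ] [0.6135 0.1178 0.0811] 23.4
```

>>> {"name": "move_arm", "arguments": {
  "rows": [
    [0.01, 0, 0.01, 0, 255],
    [0.01, 0, 0.01, 0, 255],
    [0.01, 0, 0.01, 0, 255]
  ]
}}

```text
clock: 23.7
tcp_pos: [0.6135, 0.1178, 0.0811]
ee_rot: [[-0.993, -0.121, 0.0], [-0.121, 0.993, 0.0], [-0.0, 0.0, -1.0]]
force: [-3.7, 0.7, 8.9]
width: 0.0006
gripper_force: 4.8
```

```bash
python3 f.py; python3 f.py
```

```text
[-2.9364  0.262   9.6717] [0.6134 0.1178 0.0811] 24.1
[-2.8353 -0.0136  9.9315] [0.6135 0.1179 0.0811] 24.5
```

The press is steady at about 10 N and the corner does not give, so I'm handing it in.

```bash
python3 -c "
from plant import ticket; print(ticket.finish_job())"
```

```text
the job is handed in; nothing more can be done
None
```

I pushed the wooden wedge, thin end first, until it was just snug under the bare foot (about 2 N of push). I then pressed down with about 10 N above that foot, the corner did not give, and I handed the job in while still holding the press.

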